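# Index the decorating wheel and lock it

## Robot

A 6-joint arm with a two-finger parallel gripper is mounted at the origin on the work surface. World frame = base frame: x ahead of the robot, y to its left, z up, the work surface at z = 0. Lengths are in m, angles in degrees, forces in N, time in s.
With the tool pointing down it reaches from about 0.25 to 0.775 m from the base axis. Payload 8.9 kg.
Tool frame: the origin (TCP) lies at the very end of the fingers, on their centre line; the grasp point (between the pads) lies env.pinch_z behind it (env.pinch_z is the distance from the TCP to the grasp point, in m); z points along the fingers, y is the direction in which the jaws open and shut (so a half turn about z gives the same grasp; the last joint's range is limited). The gripper opens to 85 mm and grips with 20 to 120 N. Pads are 22 mm wide; open, the fingers measure 114 mm over their backs; the gripper's body (76 mm by 85 mm) begins 54 mm behind the grasp point. The pads swing forward as they close: fully open they stand 13 mm farther back than shut.
Start: joints at [-73.642, 16.656, -8.789, 64.555, 0, 82.019], TCP at [0.216, -0.478, 0.211] pointing down, gripper open.
Joint ranges: [-144.48, 144.48], [-52.06, 99.96], [-74.48, 78.29], [-112.23, 115.85], [-86.99, 84.42], [-180, 180]. Speed limits (degrees/s): [127.2, 127.2, 159.86, 180, 180, 180].

## Interface

Orientations are given as [roll, pitch, yaw] about the fixed x, y, z axes, in that order (R = Rz(yaw) Ry(pitch) Rx(roll)).
In Python, from cell import env gives the robot as it stands. The module is installed in compiled form; this text tells all that it offers.
- The arm moves only by the shell command python3 -m handwheel 'ROWS' [FORCE]. ROWS is JSON, a list of rows, each an object with "claw": the closure, from 0 (fully open) to 1 (shut); "linear": the shift along the tool's x, y, z in cm, a list of three; "rotation": the turn, a rotation vector about the tool's x, y, z in rad, a list of three. A call has 1 to 10 rows; each row shifts and turns the commanded pose from where the row before left it, along the tool's axes as they then stand; what a row does not reach is not made up. A row lasts 1/10 s, in which the tool goes at most 50 mm and 8.59 degrees, less where a joint would pass 70% of its speed; a pose out of reach is approached as far as the arm can. A call is refused whole if a number of a shift passes 5 or a number of a turn 0.15, either way. A call with a gripper value outside its range is refused whole. The fingers move at their own pace and stop on an object; FORCE is the grip in N (left out, the last holds). Time passes only in rows, so rows that do not move let the fingers close. It gives the time, the measured TCP pose, the force and the opening at its end, in the units of the state.
- env.read_state(): the state, without advancing time (a new reading comes with each control period).
- env.snapshot(name): name is "scene" or "top"; returns the picture (480x640x3 uint8, blue, green, red); there is no depth.
- env.camera_info(name): a dict with "fx", "fy", "cx", "cy" (pixels), "R" (3x3) and "t" (3): a world point X has camera coordinates R X + t. Camera axes: x right, y down, z forward; pixel columns grow to the right and rows downward; lengths in m; the calibration is good to about 2 mm. A picture is of the moment at which its call begins. camera_info takes no time and is no camera call.
- env.close_job(): hands the job in, once; it reports no verdict.
The state is a dict: "time_s": time; "joint_pos": joint angles; "dq": joint speeds; "joint_torque": joint torques, N m; "position": TCP position; "eef_rot": TCP orientation; "wrist_force": force on the tool from outside, world axes, zero at the start; "ft_torque": the same for the moment, N m; "finger_gap": finger opening in m.
Only numpy, scipy, OpenCV 4.12 (cv2) and the standard library are available. Lean on these libraries where they do the work, as an engineer would, in place of code of your own. Each camera call takes 0.05 s, during which the arm holds its last target.

## Task

Turn the pottery decorating wheel, going the shorter way round, until the plunger on its arm stands over the square block with the hole (not over the solid domed post), then push the plunger fully home into that hole so that the wheel is locked, and let go. Feel for the hole gently: the pin must never be forced against the block, and the cup, the jar and the brush nearby stay where they are.

Things in the scene. Friction and masses are not known exactly. Their poses are not given: they have to be found in the camera images.
- stand: Fixed dark iron base disc, 290 mm across, 18 mm thick. Origin: centre of its underside on the table, on the wheel's vertical axis. Position and yaw vary. The block with the hole and the domed post stand on it, both 120 mm from the axis, at +1.57 and -1.57 rad (anticlockwise from above) from its x axis; which is where varies.
- wheel (a joint): Angle (rad) of the wheel: 0 when its arm points along the stand's x axis, growing anticlockwise from above. No stops, not wrapped: it starts at 3.14 give or take 1.0, so the places at +1.57 and -1.57 rad read 1.57 and 4.71 when reached the shorter way. Stiff: it stays where it is left and takes about 3 N at the plunger to turn.
- bowl_top (a point): Centre of the mouth of the bisque bowl fixed on the wheel: 100 mm across, its rim 116 mm above the table, on the wheel's axis. Under it the aluminium wheel disc, 150 mm across, and one flat radial arm, 30 mm wide, that carries the plunger 120 mm from the axis; disc and arm span 54 to 66 mm above the table.
- plunger (a joint): Depth (m) of the plunger in the arm: 0 raised (as it starts), 0.022 fully home. It slides straight down with about 4 N of friction and stays where it is left; no spring. It strikes a hard stop at 0.022, with the knob's underside 1 mm above the arm.
- knob (a point): Middle of the upright round black knob on top of the plunger: 22 mm in diameter, 40 mm tall (this point is half-way up). Raised, it spans 89 to 129 mm above the table; fully home, 67 to 107 mm. It can be gripped or pushed from above and moves with arm and plunger. The block, the post and the arm lie below it.
- pin_tip (a point): Centre of the lower end of the plunger's steel pin, 12 mm in diameter with a 0.8 mm chamfer, 55 mm straight below the knob's middle. Raised, it hangs 54 mm above the table, 6 mm clear of the top of the block and the post.
- bush: Fixed low steel slideway 66 x 48 mm with a steel carriage (48 x 39 mm, top 48 mm above the table) clamped in it; a round hole, 13.5 mm wide and 18 mm deep, in the middle of the carriage's top. Origin: centre of the slideway's underside. The carriage, so the hole, is clamped up to 6 mm from there either way along the stand's x axis; its place is not measured.
- bush_top (a point): Point 30 mm straight above the slideway's origin, level with the carriage's top. A pin within about 1.5 mm of the true hole enters; otherwise it lands on the carriage after 6 mm of travel: feel along the arc for the hole. The pin must not be pressed on the carriage with more than 25 N.
- rest: Fixed solid steel post, round, 40 mm across and 30 mm tall with a domed top, no hole: not the target. Origin: centre of its underside.
- cup_rim (a point): Centre of the mouth of a loose bisque cup, 76 mm across, 85 mm tall: a bystander.
- jar_mid (a point): Middle of a loose round white jar with a wooden cap, 64 mm across, 75 mm tall: a bystander.
- brush_grip (a point): Grip of a loose wooden brush lying on the table, about 200 mm long: a bystander.

How it is judged (in metres and radians):
On the way, in this order (a step that is already met when the one before it is completed fails the run):
1. the wheel has been turned so that the plunger stands over the block with the hole (within 10 mm of the slideway's centre) (horizontal distance between pin_tip and bush below 0.01 m), for 0.1 s.
2. the plunger is pushed home in the hole (value of joint plunger above 0.018 m and horizontal distance between pin_tip and bush below 0.01 m), for 0.2 s.
At the end, for the whole second after the job is handed in: The plunger is at least 18 mm down its 22 mm travel in the block's hole (pin within 10 mm of the slideway's centre line, which only the hole allows), the wheel is at rest, and cup, jar and brush are within 20 mm of where they were (all of step 2 and velocity of joint wheel between -0.05 and 0.05 rad/s and distance of each of cup_rim, jar_mid, brush_grip from where it was at the start of the episode below 0.02 m); the robot touches nothing.
It fails at once if the wheel is turned the longer way round (more than 1.3 rad from pointing opposite to the stand's x axis, on the side away from the block) ((y of bush in the frame of stand above 0 m and value of joint wheel above 4.44 rad) or (y of bush in the frame of stand below 0 m and value of joint wheel below 1.84 rad)).
It fails at once if the block is pressed with more than 25 N (contact force between bush and anything else above 25 N).
It fails at once if the cup, the jar or the brush is moved more than 20 mm (distance of any of cup_rim, jar_mid, brush_grip from where it was at the start of the episode above 0.02 m).
It also fails if it takes over 72 s, if anything falls off the work surface, if the arm or the gripper's body presses on something with over 40 N, if the wrist force passes 120 N, or if a joint passes its speed limit or range.

## Working session

There is one attempt and no reset: what is moved stays moved. The work goes in short steps, Python scripts to look and compute and a shell command to move; the robot and the scene stay as the last step left them, time stands still between calls to the robot, and variables do not carry over. Pictures are saved under pics/ and viewed, and the job is handed in when it is done.

```bash
ls; mkdir -p pics; python3 - <<'E'
from cell import env
import cv2
print(env.read_state(), env.pinch_z)
for n in("scene","top"):
    cv2.imwrite(f"pics/{n}0.png",env.snapshot(n)); print(env.camera_info(n))
E
```

```text
pics
{'time_s': 0.0, 'joint_pos': array([-7.36419609e+01,  1.66897159e+01, -8.83096189e+00,  6.45546293e+01,
        2.48663900e-03,  8.20178438e+01]), 'dq': array([-0.02876924,  0.0545861 ,  0.06786311,  0.07924861, -0.01606029,
       -0.07968081]), 'joint_torque': array([-1.14890943e-03, -5.37144399e+01,  3.31372690e+01,  1.59548444e-02,
       -4.29499619e-05,  2.15946505e-05]), 'position': array([ 0.21625939, -0.47788285,  0.21022588]), 'eef_rot': array([-1.79925768e+02, -1.29200474e-02,  2.43401854e+01]), 'wrist_force': array([ 0.1923921 ,  0.2311319 , -0.11425809]), 'ft_torque': array([-0.00176212, -0.01773432, -0.06645817]), 'finger_gap': 0.08542599919775268} 0.0187
{'fx': 553.1894730876487, 'fy': 553.1894730876487, 'cx': 313.85292150642164, 'cy': 247.3790757998179, 'R': array([[ 0.7831433 ,  0.62178921,  0.0080469 ],
       [ 0.51576074, -0.64226263, -0.56700051],
       [-0.34738658,  0.44819293, -0.82367813]]), 't': array([-0.44888904, -0.23821837,  1.37872318])}
{'fx': 454.0123193178019, 'fy': 454.0123193178019, 'cx': 319.27399170072874, 'cy': 248.50892575252024, 'R': array([[ 2.48023887e-02, -9.99671051e-01,  6.52923827e-03],
       [-9.73679523e-01, -2.56367207e-02, -2.26475042e-01],
       [ 2.26567932e-01, -7.40263574e-04, -9.73995084e-01]]), 't': array([-0.0192849 ,  0.59927074,  0.99487146])}
```

View pics/scene0.png

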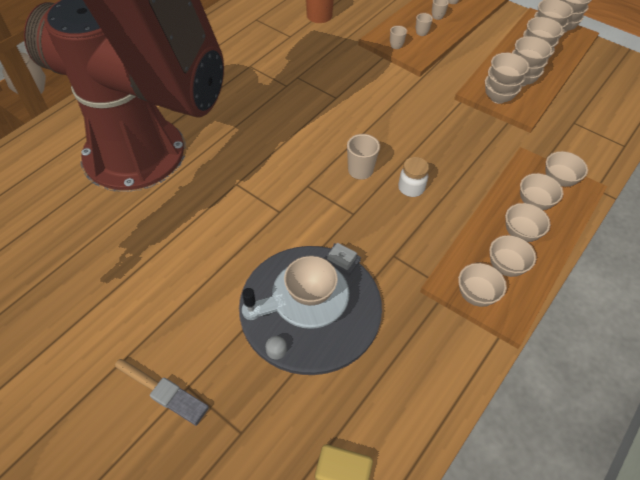

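View pics/top0.png

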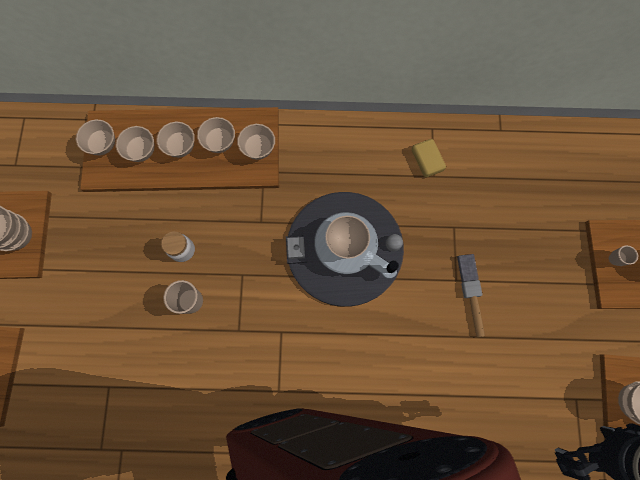

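The top view shows the block with the hole at about (296,248), the domed post at (394,242), the knob at (392,267) and the bowl mouth at (347,238). The cup is at (181,297), the jar at (177,246) and the brush at (470,290).

```bash
cat > h.py <<'E'
import numpy as np, cv2
from cell import env
def ray(n,uv):
    c=env.camera_info(n);R,t=c['R'],c['t']
    d=R.T@np.array([(uv[0]-c['cx'])/c['fx'],(uv[1]-c['cy'])/c['fy'],1]);return -R.T@t,d
def onz(n,uv,z):
    o,d=ray(n,uv);return o+d*(z-o[2])/d[2]
def tri(uv1,uv2):
    o1,d1=ray('scene',uv1);o2,d2=ray('top',uv2)
    s=np.linalg.lstsq(np.c_[d1,-d2],o2-o1,rcond=None)[0]
    p,q=o1+s[0]*d1,o2+s[1]*d2
    return (p+q)/2,np.linalg.norm(p-q)
def proj(n,X):
    c=env.camera_info(n);p=c['R']@X+c['t'];return np.array([c['fx']*p[0]/p[2]+c['cx'],c['fy']*p[1]/p[2]+c['cy']])
E
python3 - <<'E'
from h import *
for n,(x0,x1,y0,y1) in dict(top=(260,430,170,330),scene=(215,410,225,390)).items():
    im=cv2.imread(f'pics/{n}0.png'); c=im[y0:y1,x0:x1]
    hsv=cv2.cvtColor(c,cv2.COLOR_BGR2HSV)
    # non-wood = low saturation
    m=((hsv[...,1]<90)).astype(np.uint8)*255
    cs,_=cv2.findContours(m,cv2.RETR_EXTERNAL,cv2.CHAIN_APPROX_NONE)
    k=max(cs,key=cv2.contourArea)
    h=cv2.convexHull(k)
    # ray-cast contour onto z=.018, fit circle
    P=np.array([onz(n,(p[0,0]+x0,p[0,1]+y0),.018)[:2] for p in k])
    c0=np.median(P,axis=0)
    for it in range(20):
        A=np.c_[2*P,np.ones(len(P))];s=np.linalg.lstsq(A,(P**2).sum(1),rcond=None)[0]
        r=np.sqrt(s[2]+s[0]**2+s[1]**2);e=abs(np.hypot(*(P-s[:2]).T)-r);P=P[e<max(.002,np.percentile(e,95))] 
    print(n,'stand',s[:2],r,len(P))
    b=(hsv[...,2]<35).astype(np.uint8)*255
    cs,_=cv2.findContours(b,cv2.RETR_EXTERNAL,cv2.CHAIN_APPROX_NONE)
    for q in cs:
        if cv2.contourArea(q)>30: print(' dark',cv2.contourArea(q),np.array(cv2.boundingRect(q))+[x0,y0,0,0])
    cv2.imwrite(f'pics/{n}0z.png',cv2.resize(c,None,fx=3.5,fy=3.5,interpolation=cv2.INTER_CUBIC))
E
```

```text
top stand [ 0.61689047 -0.06589254] 0.14333107805901515 319
 dark 83.5 [387 261  11  12]
scene stand [ 0.61957287 -0.07120635] 0.1444384309459761 321
 dark 58.0 [245 294  10  12]
```

View pics/top0z.png

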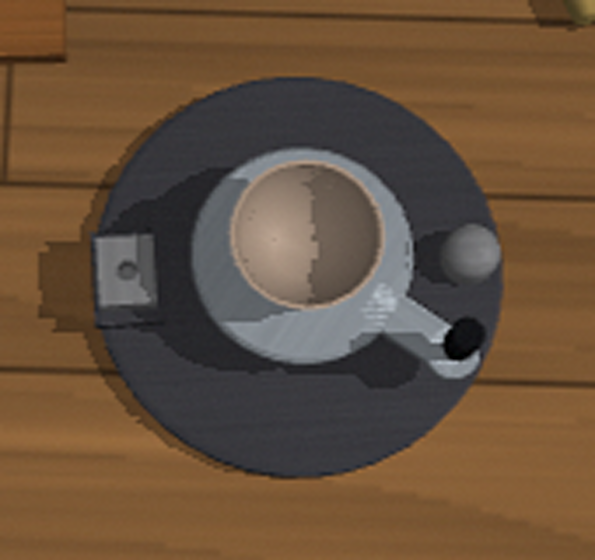

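View pics/scene0z.png

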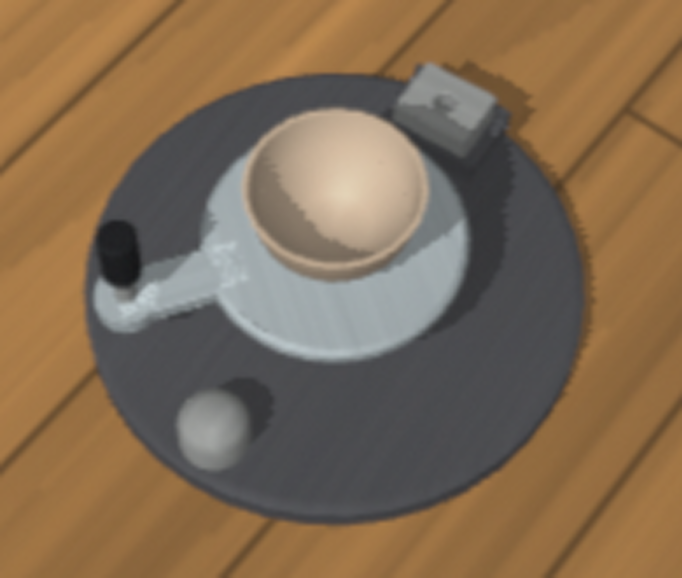

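```bash
python3 - <<'E'
from h import *
T=lambda u,v:(260+(u+.5)/3.5-.5,170+(v+.5)/3.5-.5)
S=lambda u,v:(215+(u+.5)/3.5-.5,225+(v+.5)/3.5-.5)
for nm,s,t,z in [('hole',S(446,102),T(127,270),.048),('bowl',S(337,191),T(306,234),.116),('knobtop',S(118,231),T(467,337),.129),('dome',S(214,428),T(470,251),.035)]:
    p,e=tri(s,t);print(nm,'tri',p.round(4),'gap',round(e,4),'top',onz('top',t,z)[:2].round(4),'scene',onz('scene',s,z)[:2].round(4))
for nm,s,t in [('cup',(363,143),(181,297)),('jar',(415,167),(176,244)),('brushgrip',(135,373),(477,315)),('ferrule/bristle end',(190,408),(467,258))]:
    print(nm,tri(s,t))
E
```

```text
hole tri [0.6067 0.0517 0.0497] gap 0.0003 top [0.6072 0.0519] scene [0.606  0.0526]
bowl tri [ 0.6185 -0.0665  0.1123] gap 0.0012 top [ 0.618  -0.0658] scene [ 0.6196 -0.0687]
knobtop tri [ 0.5508 -0.1659  0.1299] gap 0.001 top [ 0.5507 -0.1664] scene [ 0.5507 -0.1652]
dome tri [ 0.6302 -0.1865  0.0314] gap 0.0024 top [ 0.6301 -0.185 ] scene [ 0.6306 -0.1886]
cup (array([0.47556307, 0.30204699, 0.093126  ]), np.float64(0.0019224617359646084))
jar (array([0.60145526, 0.33154087, 0.0730729 ]), np.float64(0.002454928958259571))
brushgrip (array([ 0.4569774 , -0.38534015,  0.01982958]), np.float64(0.0054624318779054135))
ferrule/bristle end (array([ 0.59073808, -0.36696249,  0.03139137]), np.float64(0.011695805042485692))
```

```bash
python3 -m handwheel '[{"claw":0,"linear":[4.3,-1.4,0],"rotation":[0,0,0]},{"claw":0,"linear":[4.3,-1.4,0],"rotation":[0,0,0]},{"claw":0,"linear":[4.3,-1.4,0],"rotation":[0,0,0]},{"claw":0,"linear":[4.3,-1.4,0],"rotation":[0,0,0]},{"claw":0,"linear":[4.3,-1.4,0],"rotation":[0,0,0]},{"claw":0,"linear":[4.3,-1.4,0],"rotation":[0,0,0]},{"claw":0,"linear":[4.3,-1.4,0],"rotation":[0,0,0]},{"claw":0,"linear":[4.3,-1.4,0],"rotation":[0,0,0]},{"claw":0,"linear":[4.3,-1.4,0],"rotation":[0,0,0]},{"claw":0,"linear":[4.3,-1.4,0],"rotation":[0,0,0]}]' 20
python3 -m handwheel '[{"claw":0,"linear":[0,0,0],"rotation":[0,0,-0.148]},{"claw":0,"linear":[0,0,0],"rotation":[0,0,-0.148]},{"claw":0,"linear":[0,0,0],"rotation":[0,0,-0.148]},{"claw":0,"linear":[0,0,0],"rotation":[0,0,-0.148]},{"claw":0,"linear":[0,0,0],"rotation":[0,0,-0.148]},{"claw":0,"linear":[0,0,0],"rotation":[0,0,-0.148]},{"claw":0,"linear":[0,0,0],"rotation":[0,0,-0.148]},{"claw":0,"linear":[0,0,0],"rotation":[0,0,-0.148]},{"claw":0,"linear":[0,0,0],"rotation":[0,0,-0.148]},{"claw":0,"linear":[0,0,0],"rotation":[0,0,-0.148]}]'
python3 -m handwheel '[{"claw":0,"linear":[0,0,0],"rotation":[0,0,-0.148]},{"claw":0,"linear":[0,0,0],"rotation":[0,0,-0.148]},{"claw":0,"linear":[0,0,0],"rotation":[0,0,-0.148]},{"claw":0,"linear":[0,0,0],"rotation":[0,0,-0.148]},{"claw":0,"linear":[0,0,0],"rotation":[0,0,-0.148]},{"claw":0,"linear":[0,0,0],"rotation":[0,0,-0.148]},{"claw":0,"linear":[0,0,0],"rotation":[0,0,-0.148]},{"claw":0,"linear":[0,0,0],"rotation":[0,0,-0.148]},{"claw":0,"linear":[0,0,0],"rotation":[0,0,-0.148]},{"claw":0,"linear":[0,0,0],"rotation":[0,0,-0.148]}]'
python3 -m handwheel '[{"claw":0,"linear":[0,0,0],"rotation":[0,0,-0.148]},{"claw":0,"linear":[0,0,0],"rotation":[0,0,-0.148]},{"claw":0,"linear":[0,0,0],"rotation":[0,0,-0.148]},{"claw":0,"linear":[0,0,0],"rotation":[0,0,-0.148]},{"claw":0,"linear":[0,0,0],"rotation":[0,0,-0.148]},{"claw":0,"linear":[0,0,0],"rotation":[0,0,0]}]'
python3 -c "
from cell import env;print(env.read_state())"
```

```text
time_s: 1.1
position: [0.5515, -0.1719, 0.2105]
eef_rot: [-180.0, 0.0, 24.3]
wrist_force: [0.4, -1.8, 0.7]
finger_gap: 0.0852
time_s: 2.1
position: [0.5502, -0.1734, 0.2104]
eef_rot: [-180.0, -0.0, 109.5]
wrist_force: [0.4, 0.6, 0.0]
finger_gap: 0.0854
time_s: 3.1
position: [0.5502, -0.1735, 0.2104]
eef_rot: [180.0, -0.0, -165.7]
wrist_force: [-0.1, -1.1, -0.0]
finger_gap: 0.0857
time_s: 3.7
position: [0.5502, -0.1735, 0.2104]
eef_rot: [180.0, -0.0, -123.5]
wrist_force: [-0.0, 0.0, -0.3]
finger_gap: 0.0856
{'time_s': 3.7, 'joint_pos': array([-2.47566138e+01,  2.24022407e+01, -4.97563609e-01,  6.71455736e+01,
       -7.44742403e-04, -8.12211868e+01]), 'dq': array([-0.01986539, -0.03894887, -0.05218617,  0.01745452,  0.06770793,
       10.29908826]), 'joint_torque': array([ 6.25488479e-03, -6.09362698e+01,  3.35989130e+01,  7.29333013e-03,
       -1.69460977e-04, -2.22907774e+00]), 'position': array([ 0.55022253, -0.17346005,  0.21043016]), 'eef_rot': array([ 1.79955267e+02, -7.66161616e-03, -1.23535424e+02]), 'wrist_force': array([-0.04143416,  0.00479561, -0.28430733]), 'ft_torque': array([-0.00523158,  0.02809038,  0.00690541]), 'finger_gap': 0.08558554330883436}
```

```bash
python3 -m handwheel '[{"claw":0,"linear":[-0.66,0.36,0],"rotation":[0,0,0]},{"claw":0,"linear":[0,0,2],"rotation":[0,0,0]},{"claw":0,"linear":[0,0,2.5],"rotation":[0,0,0]},{"claw":0,"linear":[0,0,2.5],"rotation":[0,0,0]},{"claw":0,"linear":[0,0,2.5],"rotation":[0,0,0]},{"claw":0,"linear":[0,0,1.6],"rotation":[0,0,0]},{"claw":0,"linear":[0,0,0],"rotation":[0,0,0]}]' 20
python3 - <<'E'
from h import *
for n in("scene","top"): cv2.imwrite(f"pics/{n}1.png",env.snapshot(n))
a=cv2.imread('pics/scene1.png')[200:380,200:420];b=cv2.imread('pics/top1.png')[180:330,280:480]
cv2.imwrite('pics/c1.png',np.hstack([cv2.resize(a,(400,327)),cv2.resize(b,(400,327))]))
E
```

```text
time_s: 4.4
position: [0.5494, -0.1648, 0.0976]
eef_rot: [179.8, -0.0, -123.8]
wrist_force: [-0.3, -0.1, 0.1]
finger_gap: 0.0853
```

View pics/c1.png

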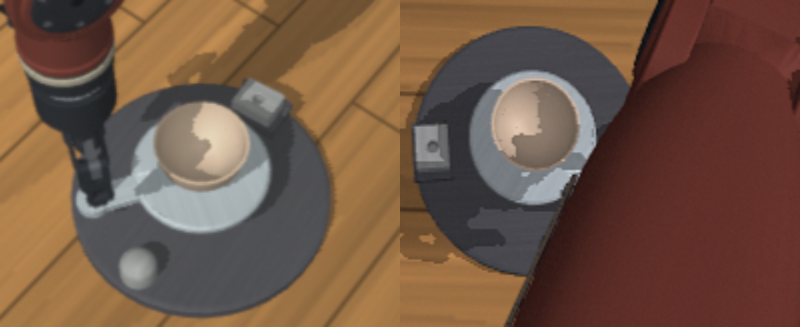

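The scene view shows the gripper standing over the end of the arm, with the knob between the fingers. The top view is blocked by the robot. Next I close on the knob.

```bash
python3 -m handwheel '[{"claw":1,"linear":[0,0,0],"rotation":[0,0,0]},{"claw":1,"linear":[0,0,0],"rotation":[0,0,0]},{"claw":1,"linear":[0,0,0],"rotation":[0,0,0]},{"claw":1,"linear":[0,0,0],"rotation":[0,0,0]},{"claw":1,"linear":[0,0,0],"rotation":[0,0,0]},{"claw":1,"linear":[0,0,0],"rotation":[0,0,0]},{"claw":1,"linear":[0,0,0],"rotation":[0,0,0]},{"claw":1,"linear":[0,0,0],"rotation":[0,0,0]}]' 20; python3 -c "
from cell import env;s=env.read_state();print(s['position'],s['eef_rot'],s['wrist_force'],s['ft_torque'])"
```

```text
time_s: 5.3
position: [0.5513, -0.1662, 0.1]
eef_rot: [-180.0, -0.0, -123.7]
wrist_force: [0.2, -0.1, 2.9]
finger_gap: 0.0203
[ 0.55134017 -0.16624026  0.10001902] [-1.79966894e+02 -9.15133492e-05 -1.23671332e+02] [ 0.2314038  -0.14802378  2.89481793] [-0.16025322 -0.0195817  -0.05450871]
```

```bash
python3 -m handwheel '[{"claw":1,"linear":[-0.02,0.6,0],"rotation":[0,0,0.05]},{"claw":1,"linear":[-0.06,1.2,0],"rotation":[0,0,0.1]},{"claw":1,"linear":[-0.06,1.2,0],"rotation":[0,0,0.1]},{"claw":1,"linear":[-0.06,1.2,0],"rotation":[0,0,0.1]},{"claw":1,"linear":[-0.06,1.2,0],"rotation":[0,0,0.1]},{"claw":1,"linear":[-0.06,1.2,0],"rotation":[0,0,0.1]},{"claw":1,"linear":[-0.02,0.6,0],"rotation":[0,0,0.05]},{"claw":1,"linear":[0,0,0],"rotation":[0,0,0]}]'; cat > st.py <<'E'
import numpy as np
from cell import env
s=env.read_state();C=np.array([.6183,-.0665])
d=s['position'][:2]-C
print('r',np.hypot(*d).round(4),'ang',np.degrees(np.arctan2(d[1],d[0])).round(2),'p',s['position'].round(4),'yaw',s['eef_rot'].round(2),'F',s['wrist_force'].round(1),'M',s['ft_torque'].round(2),'gap',round(s['finger_gap'],4),'t',s['time_s'],'q6',s['joint_pos'][5].round(1))
E
python3 st.py
```

```text
time_s: 6.1
position: [0.5062, -0.1103, 0.0999]
eef_rot: [180.0, 0.0, -158.1]
wrist_force: [-0.6, 0.8, 4.2]
finger_gap: 0.0202
r 0.1204 ang -158.64 p [ 0.5062 -0.1103  0.0999] yaw [ 1.7999e+02  1.0000e-02 -1.5805e+02] F [-0.6  0.8  4.2] M [ 0.23  0.05 -0.11] gap 0.0202 t 6.1 q6 -42.3
```

```bash
python3 -m handwheel '[{"claw":1,"linear":[-0.02,0.6,0],"rotation":[0,0,0.05]},{"claw":1,"linear":[-0.09,1.44,0],"rotation":[0,0,0.12]},{"claw":1,"linear":[-0.09,1.44,0],"rotation":[0,0,0.12]},{"claw":1,"linear":[-0.09,1.44,0],"rotation":[0,0,0.12]},{"claw":1,"linear":[-0.09,1.44,0],"rotation":[0,0,0.12]},{"claw":1,"linear":[-0.09,1.44,0],"rotation":[0,0,0.12]},{"claw":1,"linear":[-0.09,1.44,0],"rotation":[0,0,0.12]},{"claw":1,"linear":[-0.09,1.44,0],"rotation":[0,0,0.12]},{"claw":1,"linear":[-0.06,1.2,0],"rotation":[0,0,0.1]},{"claw":1,"linear":[-0.02,0.6,0],"rotation":[0,0,0.05]}]'; python3 -m handwheel '[{"claw":1,"linear":[-0.06,1.2,0],"rotation":[0,0,0.1]},{"claw":1,"linear":[-0.06,1.2,0],"rotation":[0,0,0.1]},{"claw":1,"linear":[-0.06,1.2,0],"rotation":[0,0,0.1]},{"claw":1,"linear":[-0.02,0.6,0],"rotation":[0,0,0.05]},{"claw":1,"linear":[0,0,0],"rotation":[0,0,0]}]';python3 st.py
```

```text
time_s: 7.1
position: [0.5237, 0.0071, 0.0998]
eef_rot: [-179.9, 0.1, 142.3]
wrist_force: [0.7, -6.1, 2.7]
finger_gap: 0.0205
time_s: 7.6
position: [0.555, 0.035, 0.0997]
eef_rot: [-180.0, 0.1, 122.3]
wrist_force: [3.1, -3.5, 0.6]
finger_gap: 0.0204
r 0.1196 ang 121.96 p [0.555  0.035  0.0997] yaw [-1.8000e+02  8.0000e-02  1.2234e+02] F [ 3.1 -3.5  0.6] M [-0.86 -0.73 -0.23] gap 0.0204 t 7.6 q6 53.8
```

```bash
python3 - <<'E'
from h import *
a=cv2.imread('pics/scene0.png')[235:275,320:370];b=cv2.imread('pics/top0.png')[228:272,275:325]
cv2.imwrite('pics/h0.png',np.hstack([cv2.resize(a,(400,320),interpolation=cv2.INTER_NEAREST),cv2.resize(b,(364,320),interpolation=cv2.INTER_NEAREST)]))
s=env.snapshot('scene');cv2.imwrite('pics/scene2.png',s)
cv2.imwrite('pics/s2.png',cv2.resize(s[200:380,220:440],None,fx=3,fy=3,interpolation=cv2.INTER_CUBIC))
E
```

```text
(no output)
```

View pics/h0.png

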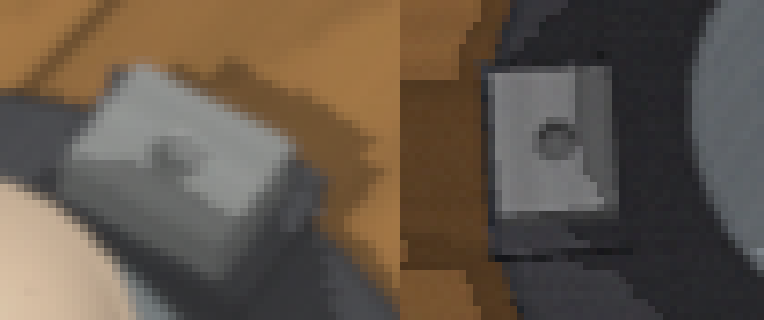

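View pics/s2.png

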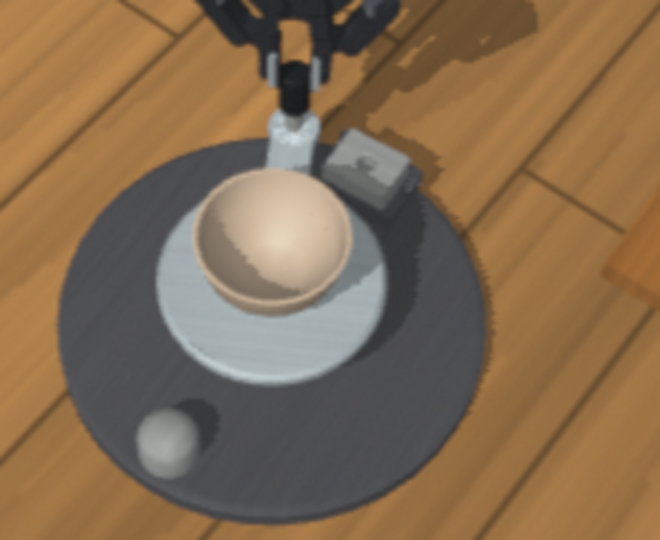

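The hole is visible at about (295.9,246.6) in the top view and (342,253.9) in the scene view. In the current view the knob, held between the pads, is just short of the block.

```bash
python3 - <<'E'
from h import *
C=np.array([.6183,-.0665])
for nm,n,p in [('tophole','top',(295.9,246.6)),('topctr','top',(295.2,247.1)),('schole','scene',(342.0,253.9)),('scctr','scene',(343,252.4))]:
    x=onz(n,p,.048)[:2];d=x-C;print(nm,x.round(4),np.hypot(*d).round(4),np.degrees(np.arctan2(d[1],d[0])).round(2))
E
```

```text
tophole [0.6076 0.052 ] 0.119 95.15
topctr [0.6064 0.0536] 0.1207 95.68
schole [0.6061 0.0523] 0.1194 95.89
scctr [0.6054 0.0566] 0.1238 95.97
```

```bash
python3 -m handwheel '[{"claw":1,"linear":[-0.03,0.84,0],"rotation":[0,0,0.07]},{"claw":1,"linear":[-0.06,1.2,0],"rotation":[0,0,0.1]},{"claw":1,"linear":[-0.06,1.2,0],"rotation":[0,0,0.1]},{"claw":1,"linear":[-0.06,1.2,0],"rotation":[0,0,0.1]},{"claw":1,"linear":[-0.02,0.72,0],"rotation":[0,0,0.06]},{"claw":1,"linear":[0,0.36,0],"rotation":[0,0,0.03]},{"claw":1,"linear":[0,0,0],"rotation":[0,0,0]},{"claw":1,"linear":[0,0,0],"rotation":[0,0,0]},{"claw":1,"linear":[0,0,0],"rotation":[0,0,0]}]';python3 st.py
```

```text
time_s: 8.55
position: [0.6055, 0.0519, 0.0995]
eef_rot: [-180.0, 0.1, 96.0]
wrist_force: [2.3, -8.1, -0.8]
finger_gap: 0.02
r 0.1191 ang 96.19 p [0.6055 0.0519 0.0995] yaw [-1.7995e+02  1.2000e-01  9.6040e+01] F [ 2.3 -8.1 -0.8] M [-1.56 -0.3  -0.07] gap 0.02 t 8.55 q6 82.0
```

```bash
python3 -m handwheel '[{"claw":1,"linear":[-0.1,0.12,0],"rotation":[0,0,0.01]},{"claw":1,"linear":[0,0,0],"rotation":[0,0,0]},{"claw":1,"linear":[0,0,0.1],"rotation":[0,0,0]},{"claw":1,"linear":[0,0,0.1],"rotation":[0,0,0]},{"claw":1,"linear":[0,0,0],"rotation":[0,0,0]}]';python3 st.py
```

```text
time_s: 9.05
position: [0.6061, 0.0519, 0.0975]
eef_rot: [-179.9, 0.1, 95.5]
wrist_force: [-2.0, -5.3, 0.7]
finger_gap: 0.0205
r 0.1191 ang 95.87 p [0.6061 0.0519 0.0975] yaw [-1.7991e+02  5.0000e-02  9.5460e+01] F [-2.  -5.3  0.7] M [-1.25  0.49 -0.04] gap 0.0205 t 9.05 q6 82.6
```

```bash
python3 -m handwheel '[{"claw":1,"linear":[0,0,0.1],"rotation":[0,0,0]},{"claw":1,"linear":[0,0,0.1],"rotation":[0,0,0]}]';python3 st.py;  python3 -m handwheel '[{"claw":1,"linear":[0,0,0.1],"rotation":[0,0,0]},{"claw":1,"linear":[0,0,0],"rotation":[0,0,0]}]';python3 st.py
```

```text
time_s: 9.25
position: [0.6062, 0.0519, 0.0956]
eef_rot: [-179.9, 0.1, 95.5]
wrist_force: [-2.8, -5.7, 3.5]
finger_gap: 0.0203
r 0.119 ang 95.83 p [0.6062 0.0519 0.0956] yaw [-1.7992e+02  6.0000e-02  9.5460e+01] F [-2.8 -5.7  3.5] M [-1.25  0.53 -0.1 ] gap 0.0203 t 9.25 q6 82.6
time_s: 9.45
position: [0.6062, 0.0519, 0.0945]
eef_rot: [-179.9, 0.1, 95.5]
wrist_force: [-1.5, -5.8, 1.6]
finger_gap: 0.0204
r 0.119 ang 95.84 p [0.6062 0.0519 0.0945] yaw [-1.7991e+02  6.0000e-02  9.5460e+01] F [-1.5 -5.8  1.6] M [-1.16  0.41 -0.1 ] gap 0.0204 t 9.45 q6 82.6
```

```bash
python3 - <<'E'
from h import *
s=env.snapshot('scene');cv2.imwrite('pics/scene3.png',s)
cv2.imwrite('pics/s3.png',cv2.resize(s[170:290,260:400],None,fx=5,fy=5,interpolation=cv2.INTER_CUBIC))
E
```

```text
(no output)
```

View pics/s3.png

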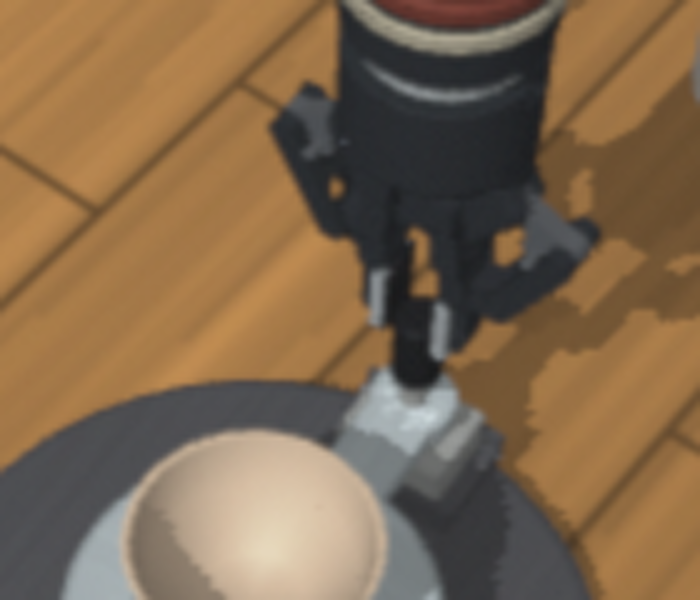

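The knob is gripped over the block, with the arm covering the hole. I carry on down in half-millimetre steps.

```bash
for i in 1 2 3 4; do :; done; python3 -m handwheel '[{"claw":1,"linear":[0,0,0.05],"rotation":[0,0,0]}]';python3 -m handwheel '[{"claw":1,"linear":[0,0,0.05],"rotation":[0,0,0]}]';python3 -m handwheel '[{"claw":1,"linear":[0,0,0.03],"rotation":[0,0,0]}]';python3 -m handwheel '[{"claw":1,"linear":[0,0,0.03],"rotation":[0,0,0]},{"claw":1,"linear":[0,0,0],"rotation":[0,0,0]}]'; python3 st.py
```

```text
time_s: 9.6
position: [0.6062, 0.0519, 0.0941]
eef_rot: [-179.9, 0.1, 95.5]
wrist_force: [-3.0, -5.3, 3.2]
finger_gap: 0.0204
time_s: 9.7
position: [0.6062, 0.0519, 0.0936]
eef_rot: [-179.9, 0.1, 95.5]
wrist_force: [-1.9, -5.7, 3.6]
finger_gap: 0.0205
time_s: 9.8
position: [0.6062, 0.0519, 0.0933]
eef_rot: [-179.9, 0.1, 95.5]
wrist_force: [-2.5, -6.0, 2.7]
finger_gap: 0.0201
time_s: 10.0
position: [0.6062, 0.0519, 0.093]
eef_rot: [-179.9, 0.1, 95.5]
wrist_force: [-1.7, -5.6, 2.4]
finger_gap: 0.0205
r 0.119 ang 95.84 p [0.6062 0.0519 0.093 ] yaw [-1.7992e+02  5.0000e-02  9.5460e+01] F [-1.7 -5.6  2.4] M [-1.24  0.52 -0.08] gap 0.0205 t 10.0 q6 82.6
```

```bash
python3 -m handwheel '[{"claw":1,"linear":[0,0,0.03],"rotation":[0,0,0]}]';python3 -m handwheel '[{"claw":1,"linear":[0,0,0.03],"rotation":[0,0,0]}]';python3 -m handwheel '[{"claw":1,"linear":[0,0,0.03],"rotation":[0,0,0]}]';python3 -m handwheel '[{"claw":1,"linear":[0,0,0.03],"rotation":[0,0,0]},{"claw":1,"linear":[0,0,0],"rotation":[0,0,0]}]'; python3 st.py
```

```text
time_s: 10.1
position: [0.6062, 0.0519, 0.0928]
eef_rot: [-179.9, 0.1, 95.5]
wrist_force: [-2.7, -5.7, 2.8]
finger_gap: 0.0201
time_s: 10.2
position: [0.6062, 0.0519, 0.0925]
eef_rot: [-179.9, 0.1, 95.5]
wrist_force: [-2.9, -4.7, 3.4]
finger_gap: 0.02
time_s: 10.3
position: [0.6062, 0.0519, 0.0922]
eef_rot: [-179.9, 0.1, 95.5]
wrist_force: [-2.5, -5.5, 4.2]
finger_gap: 0.0202
time_s: 10.5
position: [0.6062, 0.0519, 0.0918]
eef_rot: [-179.9, 0.1, 95.5]
wrist_force: [-2.7, -5.2, 3.2]
finger_gap: 0.0199
r 0.119 ang 95.83 p [0.6062 0.0519 0.0918] yaw [-1.7992e+02  6.0000e-02  9.5460e+01] F [-2.7 -5.2  3.2] M [-1.17  0.51 -0.03] gap 0.0199 t 10.5 q6 82.6
```

```bash
python3 -m handwheel '[{"claw":1,"linear":[0,0,0.04],"rotation":[0,0,0]}]';python3 -m handwheel '[{"claw":1,"linear":[0,0,0.04],"rotation":[0,0,0]}]';python3 -m handwheel '[{"claw":1,"linear":[0,0,0.04],"rotation":[0,0,0]}]';python3 -m handwheel '[{"claw":1,"linear":[0,0,0.04],"rotation":[0,0,0]}]'; python3 -m handwheel '[{"claw":1,"linear":[0,0,0.04],"rotation":[0,0,0]}]'; python3 -m handwheel '[{"claw":1,"linear":[0,0,0.04],"rotation":[0,0,0]}]';  python3 st.py
```

```text
time_s: 10.6
position: [0.6062, 0.0519, 0.0915]
eef_rot: [-179.9, 0.1, 95.5]
wrist_force: [-2.1, -6.7, 4.2]
finger_gap: 0.0201
time_s: 10.7
position: [0.6062, 0.0519, 0.0911]
eef_rot: [-179.9, 0.1, 95.5]
wrist_force: [-2.5, -5.2, 3.3]
finger_gap: 0.0202
time_s: 10.8
position: [0.6062, 0.0519, 0.0907]
eef_rot: [-179.9, 0.1, 95.5]
wrist_force: [-2.2, -5.4, 2.7]
finger_gap: 0.0198
time_s: 10.9
position: [0.6062, 0.0519, 0.0903]
eef_rot: [-179.9, 0.1, 95.5]
wrist_force: [-2.2, -5.5, 3.1]
finger_gap: 0.0203
time_s: 11.0
position: [0.6062, 0.0519, 0.0899]
eef_rot: [-179.9, 0.1, 95.5]
wrist_force: [-1.5, -5.4, 3.2]
finger_gap: 0.0201
time_s: 11.1
position: [0.6062, 0.0519, 0.0895]
eef_rot: [-179.9, 0.1, 95.5]
wrist_force: [-2.5, -6.4, 3.0]
finger_gap: 0.0203
r 0.119 ang 95.84 p [0.6062 0.0519 0.0895] yaw [-1.7992e+02  6.0000e-02  9.5460e+01] F [-2.5 -6.4  3. ] M [-1.19  0.52 -0.06] gap 0.0203 t 11.1 q6 82.6
```

It has travelled 10 mm with only friction, so I check that the knob went down with the pads.

```bash
python3 - <<'E'
from h import *
s=env.snapshot('scene');cv2.imwrite('pics/scene4.png',s)
cv2.imwrite('pics/s4.png',cv2.resize(s[170:290,260:400],None,fx=5,fy=5,interpolation=cv2.INTER_CUBIC))
E
```

```text
(no output)
```

View pics/s4.png

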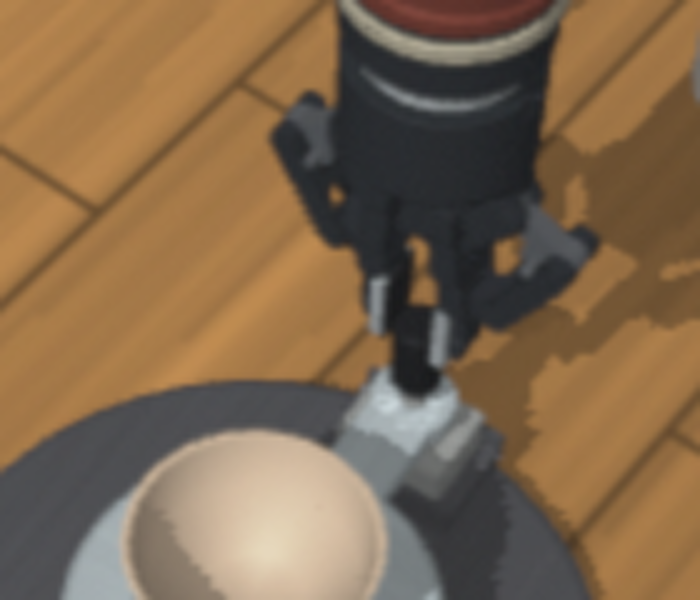

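The knob has gone down with the pads and its underside is now close to the arm. At more than 6 mm of travel the pin is in the hole.

```bash
python3 -m handwheel '[{"claw":1,"linear":[0,0,0.08],"rotation":[0,0,0]},{"claw":1,"linear":[0,0,0.08],"rotation":[0,0,0]},{"claw":1,"linear":[0,0,0.08],"rotation":[0,0,0]}]'; python3 -m handwheel '[{"claw":1,"linear":[0,0,0.08],"rotation":[0,0,0]},{"claw":1,"linear":[0,0,0.08],"rotation":[0,0,0]},{"claw":1,"linear":[0,0,0.08],"rotation":[0,0,0]}]'; python3 -m handwheel '[{"claw":1,"linear":[0,0,0.08],"rotation":[0,0,0]},{"claw":1,"linear":[0,0,0.08],"rotation":[0,0,0]},{"claw":1,"linear":[0,0,0.08],"rotation":[0,0,0]}]';  python3 -m handwheel '[{"claw":1,"linear":[0,0,0.08],"rotation":[0,0,0]},{"claw":1,"linear":[0,0,0.08],"rotation":[0,0,0]}]'; python3 st.py
```

```text
time_s: 11.45
position: [0.6062, 0.0519, 0.0871]
eef_rot: [-179.9, 0.1, 95.5]
wrist_force: [-3.4, -5.7, 2.3]
finger_gap: 0.0202
time_s: 11.75
position: [0.6062, 0.0519, 0.0847]
eef_rot: [-179.9, 0.1, 95.5]
wrist_force: [-2.1, -4.9, 3.2]
finger_gap: 0.0202
time_s: 12.05
position: [0.6062, 0.0519, 0.0823]
eef_rot: [-179.9, 0.1, 95.5]
wrist_force: [-2.9, -5.6, 2.3]
finger_gap: 0.0203
time_s: 12.25
position: [0.6062, 0.0519, 0.0806]
eef_rot: [-179.9, 0.1, 95.5]
wrist_force: [-3.3, -6.0, 3.4]
finger_gap: 0.0203
r 0.119 ang 95.81 p [0.6062 0.0519 0.0806] yaw [-1.7992e+02  6.0000e-02  9.5460e+01] F [-3.3 -6.   3.4] M [-1.19  0.51 -0.06] gap 0.0203 t 12.25 q6 82.6
```

Next, the last millimetres in small steps, until the force rises at the stop.

```bash
python3 -m handwheel '[{"claw":1,"linear":[0,0,0.05],"rotation":[0,0,0]},{"claw":1,"linear":[0,0,0.05],"rotation":[0,0,0]}]'; python3 -m handwheel '[{"claw":1,"linear":[0,0,0.04],"rotation":[0,0,0]},{"claw":1,"linear":[0,0,0.04],"rotation":[0,0,0]}]'; python3 -m handwheel '[{"claw":1,"linear":[0,0,0.04],"rotation":[0,0,0]}]';  python3 -m handwheel '[{"claw":1,"linear":[0,0,0.04],"rotation":[0,0,0]}]'; python3 -m handwheel '[{"claw":1,"linear":[0,0,0.03],"rotation":[0,0,0]}]';python3 st.py
```

```text
time_s: 12.45
position: [0.6062, 0.0519, 0.0797]
eef_rot: [-179.9, 0.1, 95.5]
wrist_force: [-2.2, -5.5, 3.6]
finger_gap: 0.0203
time_s: 12.65
position: [0.6062, 0.0519, 0.0789]
eef_rot: [-179.9, 0.1, 95.5]
wrist_force: [-2.1, -5.9, 3.2]
finger_gap: 0.0203
time_s: 12.75
position: [0.6063, 0.0519, 0.0785]
eef_rot: [-179.9, 0.1, 95.5]
wrist_force: [-1.8, -4.8, 3.4]
finger_gap: 0.02
time_s: 12.85
position: [0.6064, 0.0519, 0.0783]
eef_rot: [-179.9, 0.1, 95.5]
wrist_force: [-2.2, -5.7, 7.5]
finger_gap: 0.0199
time_s: 12.95
position: [0.6066, 0.0519, 0.0782]
eef_rot: [-180.0, 0.1, 95.5]
wrist_force: [-3.0, -6.3, 9.1]
finger_gap: 0.0203
r 0.119 ang 95.64 p [0.6066 0.0519 0.0782] yaw [-1.7997e+02  6.0000e-02  9.5460e+01] F [-3.  -6.3  9.1] M [-1.16  0.57 -0.12] gap 0.0203 t 12.95 q6 82.6
```

The force rose from 3 N to 9 N at a TCP height of 0.0782, 22 mm below the start, so this is the stop. I release and lift.

```bash
python3 -m handwheel '[{"claw":0.7,"linear":[0,0,0],"rotation":[0,0,0]},{"claw":0.5,"linear":[0,0,0],"rotation":[0,0,0]},{"claw":0,"linear":[0,0,0],"rotation":[0,0,0]},{"claw":0,"linear":[0,0,0],"rotation":[0,0,0]},{"claw":0,"linear":[0,0,0],"rotation":[0,0,0]},{"claw":0,"linear":[0,0,0],"rotation":[0,0,0]},{"claw":0,"linear":[0,0,0],"rotation":[0,0,0]},{"claw":0,"linear":[0,0,0],"rotation":[0,0,0]}]'; python3 -m handwheel '[{"claw":0,"linear":[0,0,-1],"rotation":[0,0,0]},{"claw":0,"linear":[0,0,-3],"rotation":[0,0,0]},{"claw":0,"linear":[0,0,-4],"rotation":[0,0,0]},{"claw":0,"linear":[0,0,-4],"rotation":[0,0,0]},{"claw":0,"linear":[-4,0,0],"rotation":[0,0,0]},{"claw":0,"linear":[-4,0,0],"rotation":[0,0,0]},{"claw":0,"linear":[-4,0,0],"rotation":[0,0,0]},{"claw":0,"linear":[-4,0,0],"rotation":[0,0,0]},{"claw":0,"linear":[0,0,0],"rotation":[0,0,0]}]'; python3 st.py; python3 - <<'E'
from h import *
s=env.snapshot('scene');t=env.snapshot('top');cv2.imwrite('pics/scene5.png',s);cv2.imwrite('pics/top5.png',t)
cv2.imwrite('pics/s5.png',np.hstack([cv2.resize(s,(400,300)),cv2.resize(t,(400,300))]))
cv2.imwrite('pics/s5z.png',cv2.resize(s[210:310,260:400],None,fx=5,fy=5,interpolation=cv2.INTER_CUBIC))
E
```

```text
time_s: 13.75
position: [0.607, 0.0528, 0.0779]
eef_rot: [180.0, -0.0, 95.4]
wrist_force: [-0.2, 0.3, 0.3]
finger_gap: 0.0853
time_s: 14.65
position: [0.6223, -0.1113, 0.1985]
eef_rot: [180.0, 0.1, 95.1]
wrist_force: [-0.3, -0.1, -0.5]
finger_gap: 0.0853
r 0.045 ang -84.85 p [ 0.6223 -0.1113  0.1985] yaw [1.7995e+02 1.0000e-01 9.5120e+01] F [-0.3 -0.1 -0.5] M [ 0.01 -0.04 -0.  ] gap 0.0853 t 14.65 q6 68.2
```

View pics/s5.png

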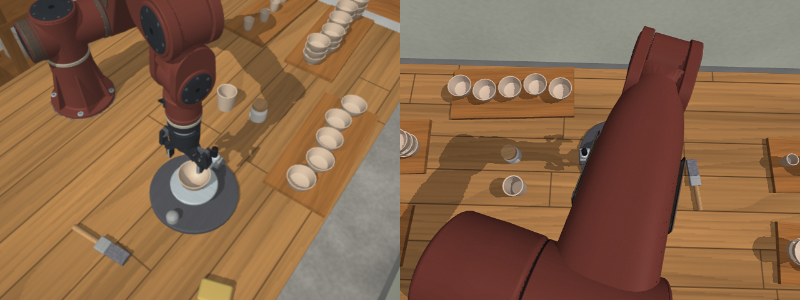

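View pics/s5z.png

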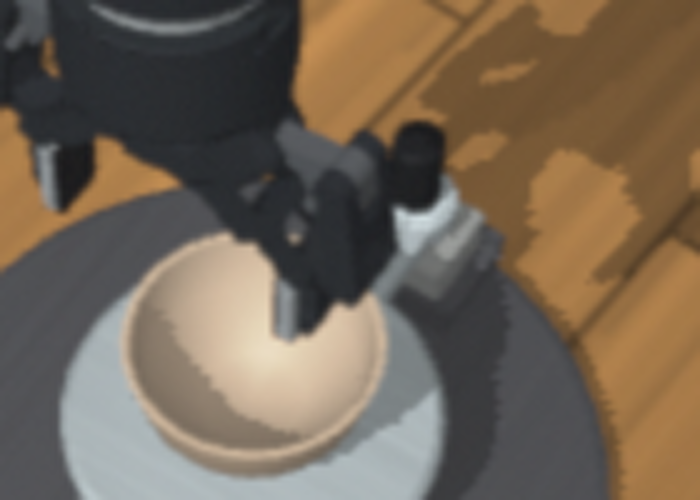

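The knob stands low over the block, its top at about (343.5,236.6), with the gripper clear above the bowl. Cup, jar and brush look unmoved. I check the knob's height by projection.

```bash
python3 -m handwheel '[{"claw":0,"linear":[-4,0,-2],"rotation":[0,0,0]},{"claw":0,"linear":[-4,0,-2],"rotation":[0,0,0]},{"claw":0,"linear":[-4,0,-2],"rotation":[0,0,0]},{"claw":0,"linear":[0,0,0],"rotation":[0,0,0]},{"claw":0,"linear":[0,0,0],"rotation":[0,0,0]}]'; python3 - <<'E'
from h import *
for z in (.107,.111,.129): print(z,proj('scene',np.array([.607,.0525,z])).round(1))
s=env.snapshot('scene');t=env.snapshot('top')
cv2.imwrite('pics/scene6.png',s);cv2.imwrite('pics/top6.png',t)
for n,im,o,boxes in (('scene',s,cv2.imread('pics/scene0.png'),dict(cup=(340,128,45,55),jar=(393,150,42,50),brush=(110,350,105,80))),('top',t,cv2.imread('pics/top0.png'),dict(cup=(160,275,45,45),jar=(158,228,42,40)))):
    for k,(x,y,w,h) in boxes.items():
        r=cv2.matchTemplate(im[y-15:y+h+15,x-15:x+w+15],o[y:y+h,x:x+w],cv2.TM_CCOEFF_NORMED)
        _,m,_,l=cv2.minMaxLoc(r);print(n,k,'shift px',np.array(l)-15,round(m,3))
cv2.imwrite('pics/s6z.png',cv2.resize(s[210:330,230:400],None,fx=4.5,fy=4.5,interpolation=cv2.INTER_CUBIC))
E
python3 st.py
```

```text
time_s: 15.25
position: [0.6335, -0.2254, 0.2583]
eef_rot: [180.0, -0.0, 95.4]
wrist_force: [-0.1, 0.2, -0.4]
finger_gap: 0.0853
0.107 [343.9 237.6]
0.111 [344.  236.4]
0.129 [344.5 231.1]
scene cup shift px [0 0] 0.998
scene jar shift px [0 0] 0.831
scene brush shift px [0 0] 1.0
top cup shift px [0 0] 0.411
top jar shift px [0 0] 0.689
r 0.1583 ang -84.63 p [ 0.6331 -0.2241  0.2575] yaw [-1.7995e+02 -6.0000e-02  9.5470e+01] F [-0.3  0.6 -1.1] M [ 0.04 -0.05 -0.01] gap 0.0853 t 15.35 q6 58.8
```

View pics/s6z.png

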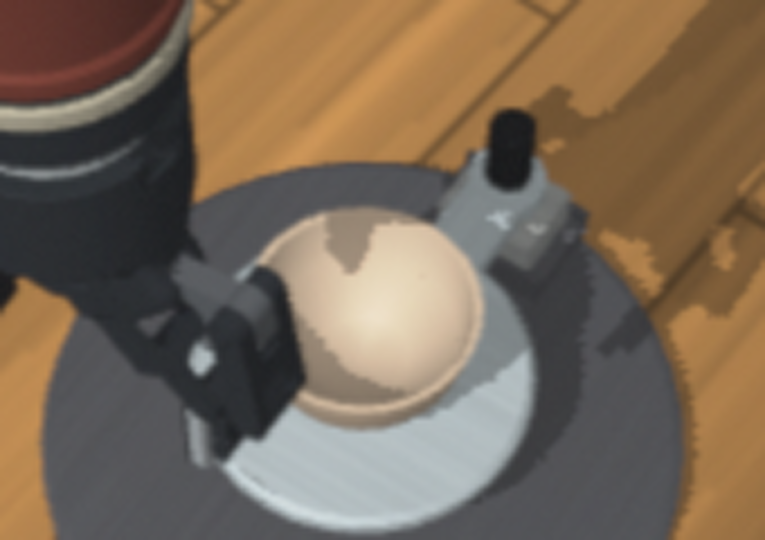

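The knob's top reads about 110 mm against 107 mm expected, with half a pixel being nearly 2 mm, so the opening pads may have lifted it slightly. With plenty of time left, I press lightly on its top with shut fingers to make sure.

```bash
python3 -m handwheel '[{"claw":1,"linear":[4,0,0],"rotation":[0,0,0]},{"claw":1,"linear":[4,0,0],"rotation":[0,0,0]},{"claw":1,"linear":[4,0,0],"rotation":[0,0,0]},{"claw":1,"linear":[4,0,0],"rotation":[0,0,0]},{"claw":1,"linear":[4,0,0],"rotation":[0,0,0]},{"claw":1,"linear":[4,0,0],"rotation":[0,0,0]},{"claw":1,"linear":[3.8,0,0],"rotation":[0,0,0]},{"claw":1,"linear":[0,0,0],"rotation":[0,0,0]},{"claw":1,"linear":[0,0,0],"rotation":[0,0,0]},{"claw":1,"linear":[0,0,0],"rotation":[0,0,0]}]'; python3 -m handwheel '[{"claw":1,"linear":[0,0,4],"rotation":[0,0,0]},{"claw":1,"linear":[0,0,4],"rotation":[0,0,0]},{"claw":1,"linear":[0,0,3],"rotation":[0,0,0]},{"claw":1,"linear":[0,0,2],"rotation":[0,0,0]},{"claw":1,"linear":[0,0,0],"rotation":[0,0,0]},{"claw":1,"linear":[0,0,0],"rotation":[0,0,0]}]'; python3 st.py
```

```text
time_s: 16.35
position: [0.6068, 0.0509, 0.2577]
eef_rot: [-180.0, 0.0, 95.4]
wrist_force: [0.4, 0.0, -0.5]
finger_gap: -0.0001
time_s: 16.95
position: [0.6073, 0.05, 0.1283]
eef_rot: [-180.0, 0.0, 95.3]
wrist_force: [0.7, 0.1, -0.1]
finger_gap: -0.0002
r 0.117 ang 95.4 p [0.6073 0.05   0.1283] yaw [-179.99    0.     95.32] F [ 0.7  0.1 -0.1] M [ 0.02 -0.02  0.03] gap -0.0002 t 16.95 q6 82.5
```

```bash
python3 -m handwheel '[{"claw":1,"linear":[0.2,0,0.5],"rotation":[0,0,0]},{"claw":1,"linear":[0,0,0.5],"rotation":[0,0,0]},{"claw":1,"linear":[0,0,0.3],"rotation":[0,0,0]},{"claw":1,"linear":[0,0,0.2],"rotation":[0,0,0]},{"claw":1,"linear":[0,0,0],"rotation":[0,0,0]}]'; for_=1; python3 -m handwheel '[{"claw":1,"linear":[0,0,0.1],"rotation":[0,0,0]}]'; python3 -m handwheel '[{"claw":1,"linear":[0,0,0.1],"rotation":[0,0,0]}]'; python3 -m handwheel '[{"claw":1,"linear":[0,0,0.1],"rotation":[0,0,0]}]';  python3 -m handwheel '[{"claw":1,"linear":[0,0,0.1],"rotation":[0,0,0]}]'; python3 -m handwheel '[{"claw":1,"linear":[0,0,0.1],"rotation":[0,0,0]}]'; python3 st.py
```

```text
time_s: 17.45
position: [0.6068, 0.0528, 0.1127]
eef_rot: [-180.0, -0.0, 95.4]
wrist_force: [-0.1, -0.0, 0.2]
finger_gap: 0.0003
time_s: 17.55
position: [0.6071, 0.0528, 0.1121]
eef_rot: [180.0, 0.0, 95.4]
wrist_force: [0.3, 1.0, 0.7]
finger_gap: 0.0
time_s: 17.65
position: [0.6071, 0.0528, 0.111]
eef_rot: [180.0, 0.0, 95.4]
wrist_force: [-0.4, -0.2, 0.8]
finger_gap: 0.0002
time_s: 17.75
position: [0.607, 0.0528, 0.1099]
eef_rot: [180.0, 0.0, 95.4]
wrist_force: [0.6, -0.6, -0.1]
finger_gap: -0.0004
time_s: 17.85
position: [0.607, 0.0528, 0.1088]
eef_rot: [-180.0, -0.0, 95.4]
wrist_force: [0.4, -0.8, -0.1]
finger_gap: -0.0
time_s: 17.95
position: [0.607, 0.0527, 0.1079]
eef_rot: [180.0, 0.0, 95.4]
wrist_force: [-0.9, -0.2, -0.0]
finger_gap: 0.0002
r 0.1198 ang 95.42 p [0.607  0.0527 0.1079] yaw [180.     0.    95.39] F [-0.9 -0.2 -0. ] M [-0.   -0.03 -0.05] gap 0.0002 t 17.95 q6 82.7
```

The fingertips reached 0.1079 without touching, so the knob's top is at or below 108 mm and the plunger is at least 21 mm down. I retreat and hand in.

```bash
python3 -m handwheel '[{"claw":1,"linear":[0,0,-1],"rotation":[0,0,0]},{"claw":1,"linear":[0,0,-3],"rotation":[0,0,0]},{"claw":1,"linear":[0,0,-4],"rotation":[0,0,0]},{"claw":1,"linear":[0,0,-2],"rotation":[0,0,0]},{"claw":1,"linear":[0,0,0],"rotation":[0,0,0]},{"claw":1,"linear":[0,0,0],"rotation":[0,0,0]}]'; python3 - <<'E'
from h import *
s=env.snapshot('scene');cv2.imwrite('pics/scene7.png',s);cv2.imwrite('pics/s7z.png',s[100:420,100:460])
print(env.read_state()['wrist_force'].round(1)); print(env.close_job())
E
```

```text
time_s: 18.55
position: [0.6072, 0.0528, 0.2084]
eef_rot: [179.9, 0.0, 95.4]
wrist_force: [0.1, -0.3, -0.2]
finger_gap: 0.0003
[ 0.   0.8 -0.5]
the job is handed in; nothing more can be done
None
```

View pics/s7z.png

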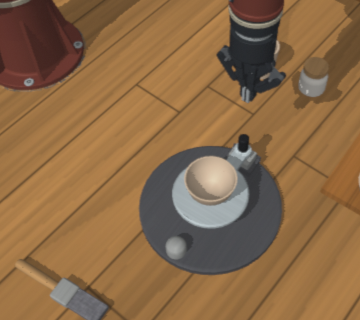

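I gripped the knob and turned the wheel about 140° clockwise, the shorter way, to the block with the hole. I then eased the plunger down in small steps, let go, and handed the job in at about 18.6 s; the hand-in reports no verdict.

- **Pin in the hole:** the pin went in on the first try, at about 3–4 N throughout. It met its stop 22 mm down, at about 9 N.
- **Plunger depth:** after release, one camera reading put the knob's top at about 110 mm, where 107 mm was expected. I brought the closed fingers down over the knob to 107.9 mm and felt no contact, so the plunger is at least 21 mm down. The camera reading was pixel error.
- **Bystanders:** in the scene view, cup, jar and brush all matched their starting places with no shift, though the jar's match was weaker (0.83). In the top view, cup and jar also showed no shift, but the robot's shadow made those matches poor (0.41 and 0.69).
- **Final state:** the last picture shows the gripper clear above the knob, and the wrist force was within 1 N of zero.

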